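Shut drawer and tin against the dust

TASK

Shut the storage on this bench before stone dust flies: using only the fingertips, push the pulled-out upper drawer of the steel drawer unit fully home, and push the raised lid of the steel tool tin down until it is fully shut, in either order. Push gently, without slamming either, do not grip or lift anything, and leave everything else on the bench, the tile on the unit and the small wooden chuck in the tin as they are.

Things in the scene. Friction and masses are not known exactly. Their poses are not given: they have to be found in the camera images.
- drawer_unit_drawer2 (a joint): Upper drawer of the small steel drawer unit (170 mm wide, 180 deep, 160 tall, fixed to the bench; its front is flush with the shut drawer). Metres pulled out: 0 = fully home (hard stop), at most 0.13. It runs level, with about 1 N of friction plus 2 N per m/s, stays where it is left, weighs about 0.5 kg.
- drawer_front (a point): Point on the outer face of that drawer's front panel, mid-width, 136 mm above the bench; travels with the drawer. x axis points level into the unit (closing direction), y along the panel, z up. The panel is flat, 158 mm wide, from 85 to 156 mm above the bench; a thin pull, 64 mm wide, at mid-width, sticks out 17 mm at 107 to 112 mm above the bench.
- tool_tin_lid (a joint): Lid of the steel tool tin (body 95 mm deep, 170 wide, 75 tall, fixed to the bench). Radians open: 0 = shut (hard stop), 1.57 = upright, 1.83 = fully back. The hinge is stiff (0.15 N m of friction), which about balances the lid's weight (300 g): it stays roughly where left, or sinks slowly, and needs pushing all the way down.
- lid_face (a point): Point on the lid's flat outer face (the top when shut), mid-width, 80 mm from the hinge line, 22 mm from the free edge; travels with the lid. z axis points out of the face (up when shut, away from the robot when upright), -x from hinge to free edge, y along the hinge. The lid is 174 mm wide, 80 mm above the bench when shut, and has a 14 mm turned-down rim.
- lid_hinge (a point): Middle of the lid's hinge line, on the tin's top edge on the far side from the robot, 78 mm above the bench; fixed to the tin. Axes: x from the tin's front to its back, y along the hinge line, z up. The lid's plane passes within 2 mm of this line.
- white_tile: Thin white stone tile, 100 x 175 x 6 mm, lying loose on top of the drawer unit; bystander. Origin at the centre of its underside.
- wood_chuck_2: Small wooden chuck, 62 mm across, 34 mm tall, lying loose inside the tin; stays there, well below the lid. Origin at the centre of its underside.
- wood_chuck_1: Turned wooden chuck with a short metal stub on top, 68 mm across, 80 mm tall; loose bystander standing on the bench. Origin at the centre of its underside.
- wood_chuck_3: Waisted wooden chuck with a small knob on top, 68 mm across, 60 mm tall; loose bystander standing on the bench. Origin at the centre of its underside.
- stone_cap: White rounded stone cap, 69 mm across, 59 mm tall; loose bystander standing on the bench. Origin at the centre of its underside.
- glass_jar: Glass jar with a screw lid, 68 mm across, 92 mm tall; loose bystander standing on the bench. Origin at the centre of its underside.
- spray_bottle: Trigger spray bottle, 84 x 62 mm, 184 mm tall; loose bystander standing on the bench. Origin at the centre of its underside.
Not all that is in view belongs to the job. What is shaped like the wood_chuck_2 but green is not meant.

How it is judged:
By the outcome, as a careful person would: the job done as asked, in the order asked, and still so for the second after the job is handed in, with the robot touching nothing.
It also fails if it takes over 45 s, if anything falls off the work surface, if the arm or the gripper's body presses on something with over 40 N, if the wrist force passes 120 N, or if a joint passes its speed limit or range.

ROBOT

A 7-joint arm with a two-finger parallel gripper is mounted at the origin on the work surface; the furniture and walls round the work are solid. World frame = base frame: x ahead of the robot, y to its left, z up, the work surface at z = 0. Lengths are in m, angles in rad, forces in N, time in s.
With the tool pointing down it reaches from about 0.425 to 0.975 m from the base axis. Payload 16.7 kg.
Tool frame: the origin (TCP) lies at the very end of the fingers, on their centre line; the grasp point (between the pads) lies 19 mm behind it; z points along the fingers, y is the direction in which the jaws open and shut (so a half turn about z gives the same grasp; the last joint's range is limited). The gripper opens to 85 mm and grips with 20 to 120 N. Pads are 22 mm wide; open, the fingers measure 114 mm over their backs; the gripper's body (76 mm by 85 mm) begins 54 mm behind the grasp point. The pads swing forward as they close: fully open they stand 13 mm farther back than shut.
Start: joints at [1.065, 0.426, 0.074, 1.606, -0.034, 1.111, -0.067], TCP at [0.236, -0.632, 0.231] pointing down, gripper open.
Joint ranges: [-2.85, 2.85], [-0.5, 2.14], [-1.23, 1.37], [0.21, 2.46], [-1.02, 4.16], [0.16, 2.05], [-2.73, 2.73]. Speed limits (rad/s): [1.89, 1.89, 2.39, 2.39, 3.01, 3.01, 3.01].

INTERFACE

Orientations are given as a unit quaternion [w, x, y, z].
In Python, from rig import * gives the robot as it stands.
- The arm moves only by the tool carry_out, never from a script. Its argument "commands" is text: rows parted by semicolons, each of 6 numbers parted by spaces: the shift along the tool's x, y, z in mm, then the turn, a rotation vector about the tool's x, y, z in rad. A call has 1 to 20 rows; each row is the pose to reach, as a shift and turn from the pose commanded when the call began, along the tool's axes at that moment; what a row does not reach only later rows make up. A row lasts 1/10 s, in which the tool goes at most 50 mm and 8.59 degrees, less where a joint would pass 70% of its speed; a pose out of reach is approached as far as the arm can. A call with a gripper value outside its range is refused whole. "grip" is the opening, from 0 (shut) to 1 (fully open), set as the call begins (left out, the last holds). The fingers move at their own pace and stop on an object; the grip force is fixed at half the most. Time passes only in rows, so rows that repeat a pose let the fingers close. It gives the time, the measured TCP pose, the force and the opening at its end, in the units of the state.
- sense(): the state, without advancing time (a new reading comes with each control period).
- camera(name): name is "scene" or "top"; returns (picture, depth): 384x512x3 uint8, red, green, blue; 384x512 float32, m along the optical axis (not along the pixel's ray), 0 where there is no reading.
- get_calibration(name): a dict with "fx", "fy", "cx", "cy" (pixels), "k1" (the pictures are not rectified: a ray, as slopes to the right and down, at radius r is drawn at 1 + k1 r^2 times it, then the intrinsics apply), "R" (3x3) and "t" (3): a world point X has camera coordinates R X + t. Camera axes: x right, y down, z forward; pixel columns grow to the right and rows downward; lengths in m; the calibration is good to about 2 mm. A picture is of the moment at which its call begins. get_calibration takes no time and is no camera call.
- hand_in(): hands the job in, once; it reports no verdict.
The state is a dict: "t": time; "joint_positions": joint angles; "qvel": joint speeds; "effort": joint torques, N m; "tool_pos": TCP position; "ee_rot": TCP orientation; "ft_force": force on the tool from outside, world axes, zero at the start; "torque": the same for the moment, N m; "grip_width": finger opening in m.
Only numpy, scipy, OpenCV 4.12 (cv2) and the standard library are available. Lean on these libraries where they do the work, as an engineer would, in place of code of your own. Each camera call takes 0.05 s, during which the arm holds its last target.

## Working session

There is one attempt and no reset: what is moved stays moved. The work goes in short steps, Python scripts to look and compute and a tool call to move; the robot and the scene stay as the last step left them, time stands still between calls to the robot, and variables do not carry over. Pictures are saved under pics/ and viewed, and the job is handed in when it is done.

Besides the shell and the picture viewer there is one more tool, called after ">>>" as a command line: name --argument value ..., lists and objects as JSON in quotes. carry_out: Moves the arm, as the interface text tells. Its arguments: {"type":"object","properties":{"commands":{"type":"string"},"grip":{"type":"number"}},"required":["commands"]}

```bash
mkdir -p pics; ls
python3 - <<'E'
from rig import *
import cv2,numpy as np
for n in("scene","top"):
    p,d=camera(n); np.savez(f"pics/{n}0.npz",p=p,d=d); cv2.imwrite(f"pics/{n}0.png",p[:,:,::-1]); print(n,get_calibration(n))
print(sense())
E
```

```text
pics
scene {'fx': 444.70101624744734, 'fy': 444.70101624744734, 'cx': 250.93472872990048, 'cy': 192.7289326305685, 'k1': -0.1396112412017314, 'R': array([[-0.8495996 , -0.52740113, -0.00534479],
       [-0.36722589,  0.59878367, -0.71176068],
       [ 0.37858376, -0.60274884, -0.70240172]]), 't': array([0.393783  , 0.18483208, 0.97690818])}
top {'fx': 479.26734361887134, 'fy': 479.26734361887134, 'cx': 246.80680590557407, 'cy': 196.3818120912678, 'k1': 0.031202879783614808, 'R': array([[-0.00460509, -0.99982359,  0.0182092 ],
       [-0.99578971,  0.00291788, -0.0916206 ],
       [ 0.0915513 , -0.01855445, -0.99562749]]), 't': array([0.05461387, 0.44803086, 1.43393977])}
{'t': 0.1, 'joint_positions': array([ 1.06451127,  0.42666917,  0.07386866,  1.60649286, -0.0340617 ,
        1.11082282, -0.0670967 ]), 'qvel': array([-0.00108181,  0.00135691,  0.00091806, -0.00055564, -0.00106489,
        0.00117631,  0.00079957]), 'effort': array([ 8.01469723e-03, -9.51534390e+01,  3.77232894e+00, -4.64408720e+01,
        1.99512678e-02,  6.42627332e-03, -2.19162911e-05]), 'tool_pos': array([ 0.23558917, -0.63218165,  0.23070343]), 'ee_rot': array([-5.43935766e-04,  9.84132182e-01,  1.77435982e-01, -1.58783441e-04]), 'ft_force': array([ 0.37524333,  0.55691643, -0.51805902]), 'torque': array([-0.00395008,  0.00176943, -0.04224952]), 'grip_width': 0.08552044976079975}
```

View pics/scene0.png

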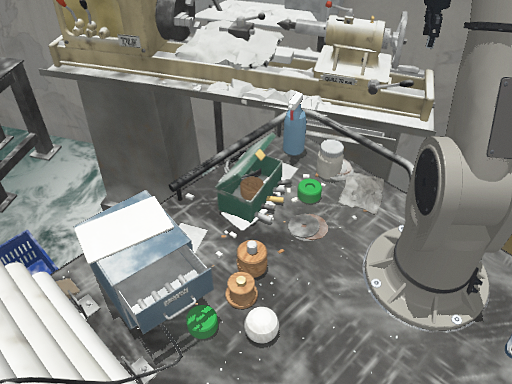

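View pics/top0.png

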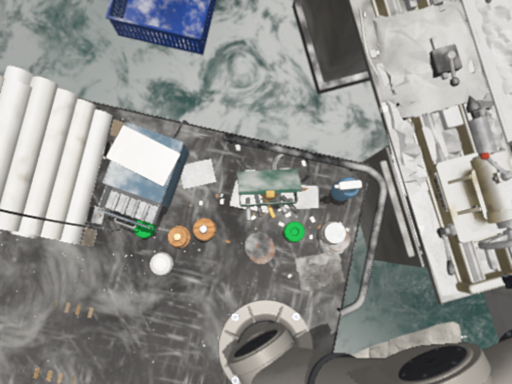

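Scene: drawer unit around (145,255), its drawer out toward (165,290); green tin around (250,185), lid raised, brown chuck inside at (252,187). The green lookalikes are at (202,321) and (310,190). Next I enlarge both areas and check the depth.

```bash
cat > h.py <<'E'
import numpy as np,cv2
from rig import *
def K(c): return np.array([[c['fx'],0,c['cx']],[0,c['fy'],c['cy']],[0,0,1.]])
def slopes(n,uv):
    c=get_calibration(n); uv=np.asarray(uv,float).reshape(-1,1,2)
    return c,cv2.undistortPoints(uv,K(c),np.array([c['k1'],0,0,0,0])).reshape(-1,2)
def pts_d(n,uv,z):
    c,s=slopes(n,uv); z=np.asarray(z,float).reshape(-1,1)
    P=np.hstack([s*z,z]); return (P-c['t'])@c['R']
def on_z(n,uv,h):
    c,s=slopes(n,uv); D=np.hstack([s,np.ones((len(s),1))])@c['R']; C=-c['R'].T@c['t']
    return C+D*((h-C[2])/D[:,2])[:,None]
def cloud(n,d):
    v,u=np.mgrid[0:384,0:512]; P=pts_d(n,np.stack([u,v],-1).reshape(-1,2),d.reshape(-1)).reshape(384,512,3)
    P[d==0]=np.nan; return P
def proj(n,X):
    c=get_calibration(n); r=cv2.Rodrigues(c['R'])[0]
    return cv2.projectPoints(np.asarray(X,float).reshape(-1,1,3),r,c['t'],K(c),np.array([c['k1'],0,0,0,0]))[0].reshape(-1,2)
E
python3 - <<'E'
from h import *
a=np.load("pics/scene0.npz"); b=np.load("pics/top0.npz")
def crop(p,x,y,w,h,s,f): cv2.imwrite(f,cv2.resize(p[y:y+h,x:x+w,::-1],None,fx=s,fy=s,interpolation=cv2.INTER_CUBIC))
crop(a['p'],70,190,200,150,4,"pics/c_dr.png");crop(a['p'],210,85,200,150,4,"pics/c_tin.png");crop(b['p'],90,110,260,180,3,"pics/c_top.png")
for n,f in(("scene",a),("top",b)):
    C=cloud(n,f['d'])
    for uv in ([(120,225),(150,258),(165,285),(170,310),(202,321),(262,325),(250,185),(250,155),(265,150)] if n=="scene" else [(148,152),(125,190),(125,212),(145,228),(178,237),(204,230),(161,264),(269,180),(269,172),(269,190),(294,231)]):
        print(n,uv,C[uv[1],uv[0]].round(3))
E
```

```text
scene (120, 225) [0.556 0.339 0.168]
scene (150, 258) [0.456 0.365 0.161]
scene (165, 285) [0.428 0.37  0.1  ]
scene (170, 310) [0.381 0.411 0.109]
scene (202, 321) [0.352 0.364 0.025]
scene (262, 325) [0.238 0.323 0.056]
scene (250, 185) [ 0.474 -0.013  0.032]
scene (250, 155) [0.463 0.003 0.148]
scene (265, 150) [ 0.534 -0.191 -0.001]
top (148, 152) [0.557 0.325 0.17 ]
top (125, 190) [0.453 0.386 0.165]
top (125, 212) [0.398 0.403 0.087]
top (145, 228) [0.354 0.358 0.025]
top (178, 237) [0.326 0.255 0.06 ]
top (204, 230) [0.346 0.178 0.082]
top (161, 264) [0.248 0.305 0.052]
top (269, 180) [ 0.485 -0.008  0.124]
top (269, 172) [ 0.512 -0.01   0.093]
top (269, 190) [ 0.453 -0.006  0.158]
top (294, 231) [ 0.343 -0.088  0.027]
```

View pics/c_dr.png

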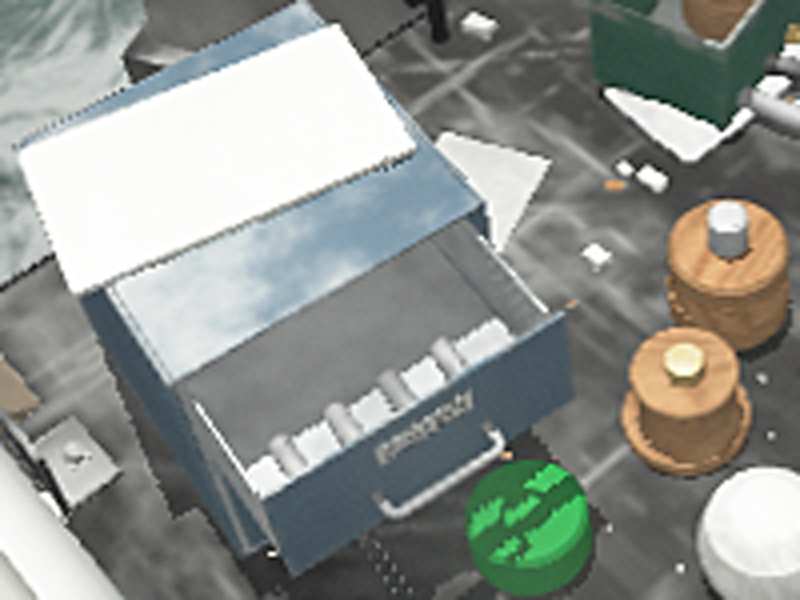

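View pics/c_tin.png

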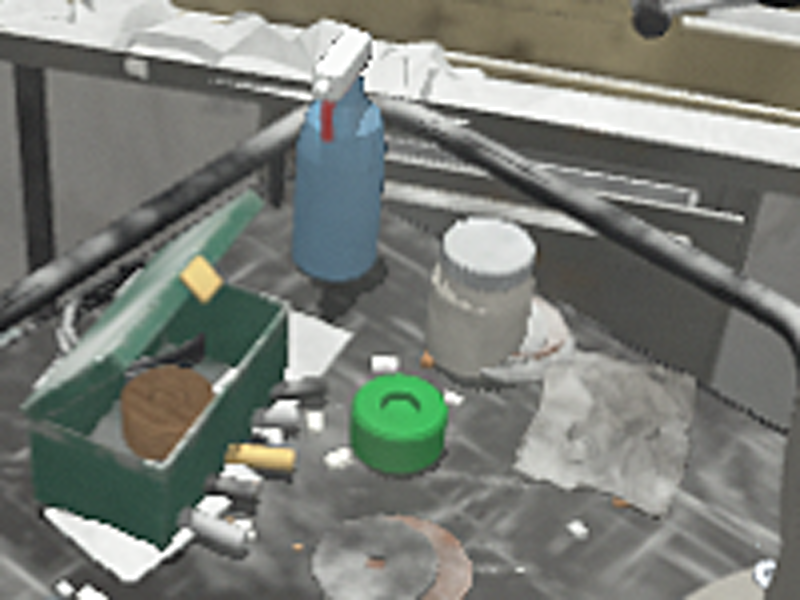

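View pics/c_top.png

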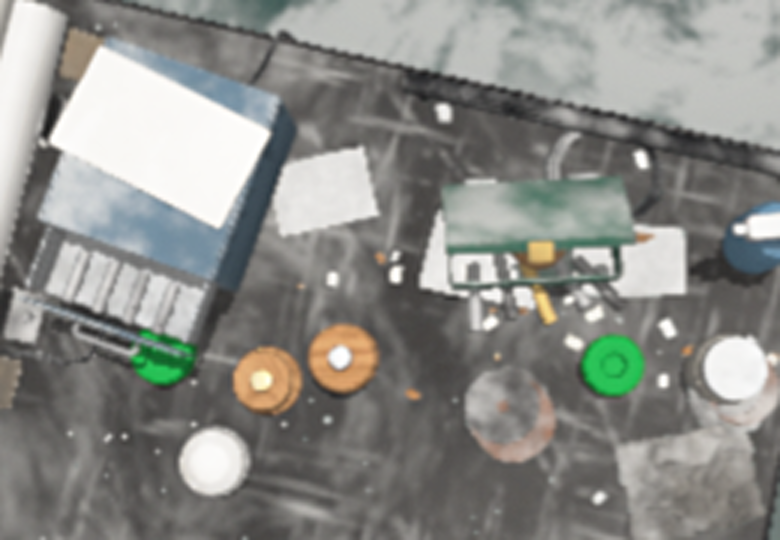

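Crops: the drawer front (pull at about (190,310) in the scene view) faces the robot, with the green lookalike low beside its pull. The tin lid leans over the robot side of the tin at roughly 48°, with a yellow latch. The brown chuck in the tin (252,187) is wood_chuck_2; the green ones at (202,321) and (310,190) are not. Now I measure.

Run:
```python
from h import *
a=np.load("pics/scene0.npz"); b=np.load("pics/top0.npz")
CS=cloud("scene",a['d']);CT=cloud("top",b['d'])
hs=cv2.cvtColor(a['p'],cv2.COLOR_RGB2HSV);ht=cv2.cvtColor(b['p'],cv2.COLOR_RGB2HSV)
def plane(P):
    for _ in range(4):
        c=P.mean(0);n=np.linalg.svd(P-c,full_matrices=False)[2][2];r=np.abs((P-c)@n);P=P[r<max(2*r.std(),.001)]
    return c,n*(1 if n[2]>0 else -1),r.std(),len(P)
# drawer front
m=np.zeros((384,512),np.uint8);cv2.fillPoly(m,[np.array([(143,328),(138,316),(207,272),(211,285)])],1)
P=CS[m>0];P=P[(P[:,2]>.088)&(P[:,2]<.15)]
c,n,s,k=plane(P);n=n*np.sign(n[0]);print("front plane",c.round(4),n.round(3),s,k,"yaw",np.degrees(np.arctan2(n[1],n[0])))
# unit top
Pt=CT[110:230,90:200].reshape(-1,3);Pt=Pt[(Pt[:,2]>.15)&(Pt[:,2]<.175)]
r=cv2.minAreaRect((Pt[:,:2]*1000).astype(np.float32));print("unit top rect",r,cv2.boxPoints(r).round(0).tolist(),len(Pt))
# front panel top edge from top camera: pixels around
for n_,C in(("scene",CS),("top",CT)):
    Q=C.reshape(-1,3);d=(Q-c)@n;q=Q[(np.abs(d)<.012)&(Q[:,2]>.09)&(Q[:,2]<.165)&(abs(Q[:,1]-.36)<.14)]
    t=np.array([-n[1],n[0],0]);print(n_,"panel ext",((q-c)@t).min(),((q-c)@t).max(),q[:,2].max(),len(q))
    for w in(-1,1):
        print('  end',(c+t*(((q-c)@t).min() if w<0 else ((q-c)@t).max())).round(4))
# lid
m=(ht[...,0]>55)&(ht[...,0]<95)&(ht[...,1]>40);m[:, :232]=0;m[:,306:]=0;m[:162]=0;m[197:]=0
P=CT[m];P=P[P[:,2]>.08];c,n,s,k=plane(P);print("lid top",c.round(4),n.round(3),s,k,"open deg",np.degrees(np.arccos(n[2])),"yaw",np.degrees(np.arctan2(n[1],n[0])))
r=cv2.minAreaRect((P[:,:2]*1000).astype(np.float32));print(cv2.boxPoints(r).round(0).tolist(),P[:,2].min(),P[:,2].max())
for nm,x,y,w in[("chuck3",178,237,14),("chuck1",204,230,14),("cap",161,264,14),("green",145,228,14),("green2",294,231,14),("jar",336,233,14),("spray",346,188,20)]:
    Q=CT[y-w:y+w,x-w:x+w].reshape(-1,3);Q=Q[Q[:,2]>.015];print(nm,Q.min(0).round(3),Q.max(0).round(3))
```

```text
front plane [0.3766 0.3968 0.1272] [ 0.941 -0.338  0.01 ] 0.0002657497759523651 796 yaw -19.74516296278774
unit top rect ((497.3786315917969, 357.53753662109375), (183.6973419189453, 253.45631408691406), 70.13902282714844) [[347.0, 314.0], [585.0, 228.0], [648.0, 401.0], [409.0, 487.0]] 4236
scene panel ext -0.0819352384164979 0.07671414562006397 0.15983584810578141 1760
  end [0.3489 0.3197 0.1272]
  end [0.4025 0.469  0.1272]
top panel ext -0.08030087907424217 0.0739448829650749 0.16393846508748097 134
  end [0.3494 0.3213 0.1272]
  end [0.4015 0.4664 0.1272]
lid top [ 0.4945 -0.0195  0.1103] [0.707 0.037 0.706] 0.00032441787618999943 88 open deg 45.1068917141518 yaw 3.004595019858917
[[439.0, 77.0], [449.0, -92.0], [523.0, -88.0], [513.0, 81.0]] 0.08109787451906583 0.15931706060676346
chuck3 [0.3   0.227 0.015] [0.36  0.286 0.067]
chuck1 [0.317 0.149 0.016] [0.382 0.213 0.091]
cap [0.215 0.275 0.02 ] [0.282 0.34  0.065]
green [0.327 0.308 0.015] [0.392 0.392 0.161]
green2 [ 0.313 -0.119  0.015] [ 0.37  -0.056  0.043]
jar [ 0.297 -0.256  0.015] [ 0.369 -0.165  0.1  ]
spray [ 0.435 -0.3    0.017] [ 0.529 -0.181  0.192]
```

```bash
cat >> h.py <<'E'
from scipy.spatial.transform import Rotation as Ro
def tool(yaw): # tool down, tool x at yaw deg
    return Ro.from_euler('z',yaw,degrees=True)*Ro.from_rotvec([np.pi,0,0])
def cur():
    s=sense();q=s['ee_rot'];return s,np.array(s['tool_pos']),Ro.from_quat([q[1],q[2],q[3],q[0]])
def plan(targets,p=None,R=None):
    s,p0,R0=cur(); p=p0 if p is None else np.array(p); R=R0 if R is None else R
    for pos,yaw in targets:
        d=R.inv().apply(np.array(pos)-p)*1000; rv=(R.inv()*tool(yaw)).as_rotvec() if yaw is not None else np.zeros(3)
        print(pos,yaw,'->',d.round(1),rv.round(3))
E
python3 - <<'E'
from h import *
plan([((.45,-.40,.30),3),((.54,-.2,.3),3),((.50,-.005,.25),3)])
E
```

```text
(0.45, -0.4, 0.3) 3 -> [ 282.  -142.8  -69.2] [-0.001  0.     0.304]
(0.54, -0.2, 0.3) 3 -> [ 436.2 -298.7  -69. ] [-0.001  0.     0.304]
(0.5, -0.005, 0.25) 3 -> [ 466.8 -495.4  -18.8] [-0.001  0.     0.304]
```

>>> carry_out --commands "0 0 -45 0 0 0; 40 -20 -69 0 0 0.1; 80 -40 -69 0 0 0.2; 120 -60 -69 0 0 0.3; 160 -80 -69 0 0 0.304; 200 -100 -69 0 0 0.304; 240 -120 -69 0 0 0.304; 282 -143 -69 0 0 0.304; 282 -143 -69 0 0 0.304" --grip 0

```text
t: 1.0
tool_pos: [0.4548, -0.394, 0.3]
ee_rot: [-0.001, 1.0, 0.031, 0.001]
ft_force: [-0.1, -0.2, 0.3]
grip_width: -0.0003
```

Run:
```python
from h import *
s=cur()[0];print(s['joint_positions'].round(3),s['tool_pos'])
plan([((.54,-.2,.3),3),((.50,-.005,.25),3),((.505,-.005,.18),3)])
```

```text
[ 0.622  0.255 -0.017  1.691  0.002  1.196 -0.904] [ 0.45479367 -0.39400582  0.30000712]
(0.54, -0.2, 0.3) 3 -> [  97.  -188.4    0.6] [-0.002 -0.001  0.009]
(0.5, -0.005, 0.25) 3 -> [  69.  -385.4   51. ] [-0.002 -0.001  0.009]
(0.505, -0.005, 0.18) 3 -> [  73.9 -384.9  121. ] [-0.002 -0.001  0.009]
```

>>> carry_out --commands "25 -47 0 0 0 0; 50 -94 0 0 0 0; 75 -141 0 0 0 0; 95 -188 0 0 0 0; 90 -238 0 0 0 0; 80 -288 10 0 0 0; 70 -338 30 0 0 0; 55 -385 50 0 0 0; 45 -385 80 0 0 0; 45 -385 95 0 0 0; 45 -385 95 0 0 0; 45 -385 95 0 0 0"

```text
t: 2.2
tool_pos: [0.4751, -0.0135, 0.2058]
ee_rot: [-0.0, 1.0, 0.026, 0.0]
ft_force: [0.2, -0.1, 0.6]
grip_width: -0.0001
```

Run:
```python
from h import *
s=cur()[0];print(s['t'],s['joint_positions'].round(3),s['tool_pos'],s['ft_force'])
a,d=camera("scene"); b,e=camera("top");np.savez("pics/s1.npz",a=a,d=d,b=b,e=e)
c=cv2.resize(a[85:235,150:350,::-1],(400,300));f=cv2.resize(b[120:270,180:380,::-1],(400,300));cv2.imwrite("pics/s1.png",np.hstack([c,f]))
C=cloud("scene",d)
CT=cloud("top",e);ht=cv2.cvtColor(b,cv2.COLOR_RGB2HSV)
m=(ht[...,0]>55)&(ht[...,0]<95)&(ht[...,1]>40);m[:,:232]=0;m[:,306:]=0;m[:162]=0;m[197:]=0
P=CT[m];P=P[(P[:,2]>.08)&(P[:,2]<.17)]
for _ in range(4):
    k=P.mean(0);n=np.linalg.svd(P-k,full_matrices=False)[2][2];n*=np.sign(n[2]);r=abs((P-k)@n);P=P[r<max(.001,2*r.std())]
print(k.round(4),n.round(3),len(P))
```

```text
2.2 [ 0.153  0.142 -0.283  2.053  0.048  0.952 -1.673] [ 0.47505504 -0.01352983  0.20581166] [ 0.21213917 -0.0544944   0.59217839]
[0.4473 0.0436 0.1516] [-0.936 -0.048  0.35 ] 27
```

View pics/s1.png

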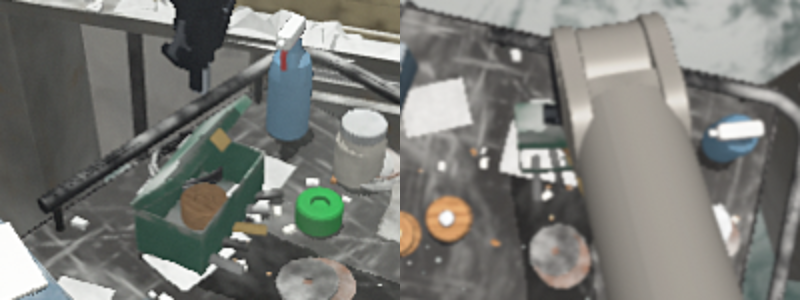

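>>> carry_out --commands "0 0 15 0 0 0; 0 0 30 0 0 0; 0 0 45 0 0 0; 0 0 55 0 0 0; 0 0 58 0 0 0; 0 0 61 0 0 0; 0 0 64 0 0 0; 0 0 67 0 0 0; 0 0 70 0 0 0; -1 0 73 0 0 0; -1 0 76 0 0 0; -2 0 79 0 0 0; -2 0 82 0 0 0; -3 0 85 0 0 0"

```text
t: 3.7
tool_pos: [0.4717, -0.0133, 0.1201]
ee_rot: [-0.0, 1.0, 0.026, 0.0]
ft_force: [-1.1, 0.7, 0.4]
grip_width: 0.0004
```

Run:
```python
from h import *
s=cur()[0];print(s['t'],s['tool_pos'],s['ft_force'])
a,d=camera("scene");cv2.imwrite("pics/s2.png",cv2.resize(a[85:235,150:350,::-1],(600,450),interpolation=cv2.INTER_CUBIC))
```

```text
3.7 [ 0.47168118 -0.01332158  0.12008485] [-1.05278582  0.66294174  0.36907301]
```

View pics/s2.png

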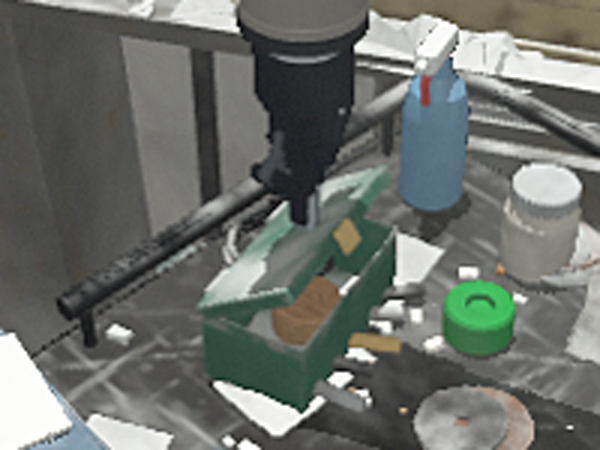

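The fingertip is on the lid at about (305,210) in the crop and the lid is coming down smoothly, so I continue slowly.

>>> carry_out --commands "-1 0 3 0 0 0; -1 0 6 0 0 0; -2 0 9 0 0 0; -2 0 12 0 0 0; -3 0 15 0 0 0; -3 0 18 0 0 0; -4 0 20 0 0 0; -4 0 22 0 0 0; -5 0 24 0 0 0; -5 0 26 0 0 0; -6 0 28 0 0 0; -6 0 30 0 0 0; -6 0 31.5 0 0 0; -6 0 33 0 0 0; -6 0 34.5 0 0 0; -6 0 36 0 0 0"

```text
t: 5.35
tool_pos: [0.4658, -0.0136, 0.0842]
ee_rot: [-0.0, 1.0, 0.026, 0.0]
ft_force: [-0.6, 0.1, -0.4]
grip_width: 0.0007
```

>>> carry_out --commands "0 0 1 0 0 0; 0 0 2 0 0 0; 0 0 3 0 0 0; 0 0 4 0 0 0; 0 0 4.5 0 0 0; 0 0 5 0 0 0; 0 0 5 0 0 0"

```text
t: 6.05
tool_pos: [0.4657, -0.0136, 0.0797]
ee_rot: [0.0, 1.0, 0.026, 0.0]
ft_force: [-3.8, -0.4, 10.5]
grip_width: 0.0002
```

Run:
```python
from h import *
s=cur()[0];print(s['t'],s['tool_pos'],s['ft_force'])
a,d=camera("scene");cv2.imwrite("pics/s3.png",cv2.resize(a[85:235,150:350,::-1],(600,450),interpolation=cv2.INTER_CUBIC))
```

```text
6.05 [ 0.46569416 -0.01363899  0.07969949] [-3.78125236 -0.4044062  10.54132053]
```

View pics/s3.png

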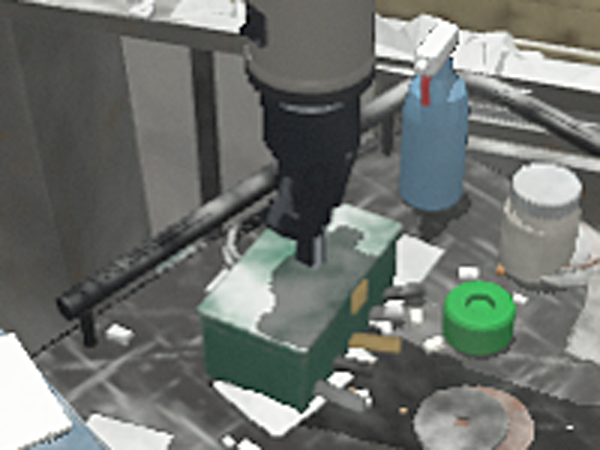

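Crop: the lid lies flat with its top level, tip resting on it at (312,260); z is 0.0797 and the stop gives 10 N. Retreat, then on to the drawer.

>>> carry_out --commands "0 0 -5 0 0 0; 0 0 -20 0 0 0; 0 0 -50 0 0 0; 0 0 -95 0 0 0; 0 0 -140 0 0 0; 0 0 -185 0 0 0; 15 -20 -210 0 0 0; 20 -50 -210 0 0 0; 20 -50 -210 0 0 0"

```text
t: 7.0
tool_pos: [0.4835, 0.0409, 0.2905]
ee_rot: [-0.001, 1.0, 0.028, 0.001]
ft_force: [-0.4, -0.1, 0.1]
grip_width: -0.0
```

Run:
```python
from h import *
s=cur()[0];print(s['t'],s['joint_positions'].round(3),s['tool_pos'],s['ft_force'])
plan([((.48,.17,.29),80),((.41,.29,.29),120),((.317,.415,.29),160.25),((.317,.415,.13),160.25)])
```

```text
7.0 [ 0.103  0.076 -0.336  1.929  0.027  1.138 -1.757] [0.48352018 0.04093319 0.29048231] [-0.42864453 -0.09187761  0.14787707]
(0.48, 0.17, 0.29) 80 -> [   3.8 -129.1    0.6] [ 0.    -0.003 -1.34 ]
(0.41, 0.29, 0.29) 120 -> [ -59.3 -252.8    0.7] [ 1.000e-03 -3.000e-03 -2.038e+00]
(0.317, 0.415, 0.29) 160.25 -> [-145.  -382.9    0.6] [ 3.00e-03 -2.00e-03 -2.74e+00]
(0.317, 0.415, 0.13) 160.25 -> [-145.4 -382.7  160.6] [ 3.00e-03 -2.00e-03 -2.74e+00]
```

>>> carry_out --commands "0 -20 0 0 0 -0.14; 1 -40 0 0 0 -0.28; 2 -60 0 0 0 -0.42; 3 -80 0 0 0 -0.56; 4 -100 0 0 0 -0.70; 4 -115 0 0 0 -0.84; 4 -129 0 0 0 -0.98; -5 -147 0 0 0 -1.12; -14 -165 0 0 0 -1.26; -23 -182 0 0 0 -1.40; -32 -200 0 0 0 -1.54; -41 -217 0 0 0 -1.68; -50 -235 0 0 0 -1.82; -59 -253 0 0 0 -1.96; -76 -279 0 0 0 -2.10; -93 -305 0 0 0 -2.24; -110 -331 0 0 0 -2.38; -127 -357 0 0 0 -2.52; -145 -383 0 0 0 -2.66; -145 -383 0 0 0 -2.74"

```text
t: 9.0
tool_pos: [0.3149, 0.4148, 0.2895]
ee_rot: [-0.001, 0.168, 0.986, 0.0]
ft_force: [0.5, 0.3, 0.6]
grip_width: -0.0001
```

Run:
```python
from h import *
s=cur()[0];print(s['t'],s['joint_positions'].round(3),s['tool_pos'],s['ft_force'])
plan([((.317,.415,.29),160.25),((.317,.415,.13),160.25)])
a,d=camera("scene");b,e=camera("top");np.savez("pics/s4.npz",a=a,d=d,b=b,e=e);cv2.imwrite("pics/s4.png",np.hstack([cv2.resize(a[:,:,::-1],(400,300)),cv2.resize(b[:,:,::-1],(400,300))]))
C=cloud("top",e);Q=C[160:202,225:315].reshape(-1,3);Q=Q[(Q[:,2]>.05)&(Q[:,2]<.2)];print("lid z pct",np.percentile(Q[:,2],[1,25,50,75,99]).round(4))
```

```text
9.0 [-0.261  0.216 -0.889  1.836  0.18   1.174  0.024] [0.31492695 0.41482581 0.28950624] [0.53519658 0.32950547 0.5657366 ]
(0.317, 0.415, 0.29) 160.25 -> [-1.9  0.9 -0.5] [ 0.001 -0.001  0.007]
(0.317, 0.415, 0.13) 160.25 -> [ -2.1   0.7 159.5] [ 0.001 -0.001  0.007]
lid z pct [0.0734 0.078  0.08   0.0819 0.0869]
```

View pics/s4.png

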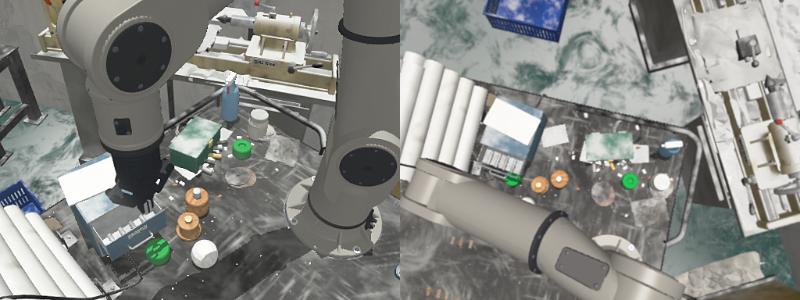

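The lid reads 0.080 m, shut, and stays so; the gripper is in front of the drawer panel at about (150,190) in the left half. Descend to z = 0.13.

>>> carry_out --commands "-2 1 40 0 0 0.007; -2 1 80 0 0 0.007; -2 1 115 0 0 0.007; -2 1 145 0 0 0.007; -2 1 160 0 0 0.007; -2 1 160 0 0 0.007"

```text
t: 9.7
tool_pos: [0.3202, 0.4112, 0.1279]
ee_rot: [-0.001, 0.178, 0.984, -0.001]
ft_force: [0.2, 0.3, 0.7]
grip_width: 0.0002
```

Run:
```python
from h import *
s,p,R=cur();print(s['t'],p,s['ft_force'],R.apply([-1,0,0]))
n=np.array([.941,-.338,0]);t=np.array([.338,.941,0]);c=np.array([.3757,.3944,.13]);print("gap to face",(c-p)@n,"lateral",(p-c)@t)
a,d=camera("scene");cv2.imwrite("pics/s5.png",cv2.resize(a[190:340,70:270,::-1],(600,450),interpolation=cv2.INTER_CUBIC))
```

```text
9.7 [0.32016629 0.41117116 0.12793108] [0.2155868  0.33674733 0.67598116] [ 0.93659795 -0.35040442 -0.00100905]
gap to face 0.05792587176089555 lateral -0.0029887353753122454
```

View pics/s5.png

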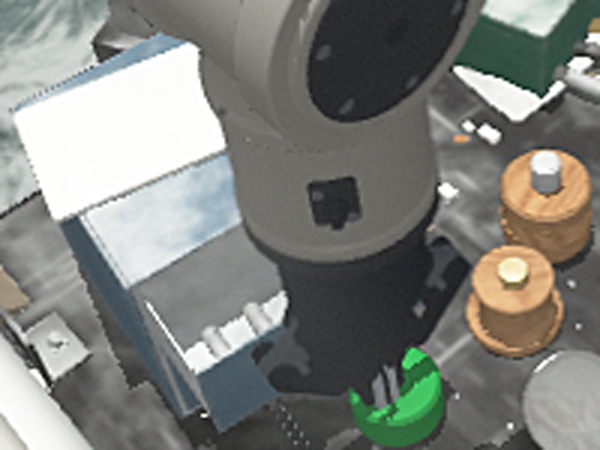

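>>> carry_out --commands "-10 0 0 0 0 0; -20 0 0 0 0 0; -30 0 0 0 0 0; -38 0 0 0 0 0; -42 0 0 0 0 0; -45 0 0 0 0 0; -48 0 0 0 0 0; -51 0 0 0 0 0; -54 0 0 0 0 0; -57 0 0 0 0 0; -60 0 0 0 0 0; -64 0 0 0 0 0; -68 0 0 0 0 0; -72 0 0 0 0 0; -76 0 0 0 0 0; -80 0 0 0 0 0"

```text
t: 11.35
tool_pos: [0.3956, 0.3845, 0.1294]
ee_rot: [-0.0, 0.177, 0.984, 0.0]
ft_force: [-1.0, 0.8, -0.7]
grip_width: 0.0
```

Run:
```python
from h import *
s,p,R=cur();print(s['t'],p,s['ft_force'])
n=np.array([.941,-.338,0]);t=np.array([.338,.941,0]);c=np.array([.3757,.3944,.13]);print("adv past old face",(p-c)@n,"lateral",(p-c)@t)
a,d=camera("scene");cv2.imwrite("pics/s6.png",cv2.resize(a[190:340,70:270,::-1],(600,450),interpolation=cv2.INTER_CUBIC))
```

```text
11.35 [0.39560257 0.38447635 0.12936825] [-0.97348678  0.83126069 -0.6758996 ]
adv past old face 0.022082518143246035 lateral -0.002611089006585404
```

View pics/s6.png

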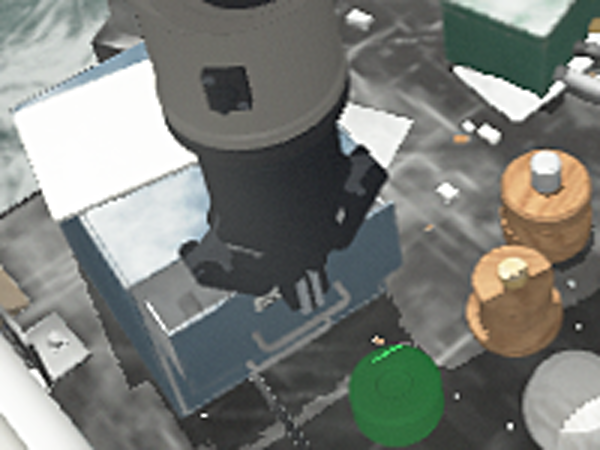

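The drawer is closing, with the tip pressing the panel above the pull at (310,290) in the crop. I continue, slower near the end.

>>> carry_out --commands "-3 0 0 0 0 0; -6 0 0 0 0 0; -9 0 0 0 0 0; -12 0 0 0 0 0; -15 0 0 0 0 0; -18 0 0 0 0 0; -21 0 0 0 0 0; -24 0 0 0 0 0; -26 0 0 0 0 0; -28 0 0 0 0 0; -30 0 0 0 0 0; -31.5 0 0 0 0 0; -33 0 0 0 0 0; -34.5 0 0 0 0 0; -36 0 0 0 0 0"

```text
t: 12.9
tool_pos: [0.4291, 0.372, 0.1294]
ee_rot: [0.0, 0.177, 0.984, 0.0]
ft_force: [-0.5, 1.6, 0.4]
grip_width: -0.0004
```

Run:
```python
from h import *
s,p,R=cur();print(s['t'],p,s['ft_force'])
n=np.array([.941,-.338,0]);c=np.array([.3757,.3944,.13]);print("adv",(p-c)@n)
a,d=camera("scene");cv2.imwrite("pics/s7.png",cv2.resize(a[190:340,70:270,::-1],(600,450),interpolation=cv2.INTER_CUBIC))
```

```text
12.9 [0.42908535 0.3719971  0.12937457] [-0.48441732  1.63779707  0.42492235]
adv 0.05780779148094276
```

View pics/s7.png

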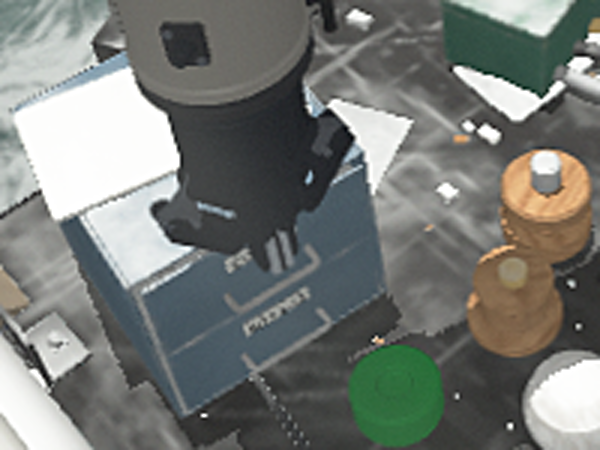

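Nearly flush. I finish at 1 mm per row and watch the force.

>>> carry_out --commands "-1 0 0 0 0 0; -2 0 0 0 0 0; -3 0 0 0 0 0; -4 0 0 0 0 0; -5 0 0 0 0 0; -6 0 0 0 0 0; -6 0 0 0 0 0"

```text
t: 13.65
tool_pos: [0.4335, 0.3704, 0.1293]
ee_rot: [-0.001, 0.177, 0.984, -0.0]
ft_force: [-8.2, 1.1, 2.9]
grip_width: -0.0
```

>>> carry_out --commands "-0.7 0 0 0 0 0; -1.5 0 0 0 0 0; -1.5 0 0 0 0 0; -1.5 0 0 0 0 0"

```text
t: 14.05
tool_pos: [0.4335, 0.3704, 0.1293]
ee_rot: [-0.001, 0.176, 0.984, -0.0]
ft_force: [-16.2, 2.9, 6.9]
grip_width: -0.0001
```

It is at the hard stop: the position did not move while the force rose to 16 N. Retreat straight out, then up.

>>> carry_out --commands "2 0 0 0 0 0; 10 0 0 0 0 0; 30 0 0 0 0 0; 60 0 0 0 0 0; 80 0 -10 0 0 0; 90 0 -50 0 0 0; 90 0 -100 0 0 0; 90 0 -150 0 0 0; 90 0 -170 0 0 0; 90 0 -170 0 0 0"

```text
t: 15.05
tool_pos: [0.352, 0.4021, 0.3033]
ee_rot: [0.002, 0.177, 0.984, 0.002]
ft_force: [-0.2, -0.6, -0.9]
grip_width: -0.0003
```

Run:
```python
from h import *
s=cur()[0];print(s['t'],s['tool_pos'],s['ft_force'],s['qvel'].round(3))
a,d=camera("scene");b,e=camera("top");np.savez("pics/s8.npz",a=a,d=d,b=b,e=e);cv2.imwrite("pics/s8.png",np.hstack([cv2.resize(a[90:340,60:360,::-1],(400,333)),cv2.resize(b[90:290,80:380,::-1],(400,333))]))
C=cloud("top",e);Q=C[160:202,225:315].reshape(-1,3);Q=Q[(Q[:,2]>.05)&(Q[:,2]<.2)]
k=np.median(Q,0);Q=Q[abs(Q[:,2]-.08)<.006];A=np.c_[Q[:,:2]-k[:2],np.ones(len(Q))];print("lid z=ax+by+c",np.linalg.lstsq(A,Q[:,2],rcond=None)[0].round(4))
Pt=C[110:235,90:200].reshape(-1,3);Pt=Pt[(Pt[:,2]>.14)&(Pt[:,2]<.18)];r=cv2.minAreaRect((Pt[:,:2]*1000).astype(np.float32));print("unit top",r)
CS=cloud("scene",d).reshape(-1,3);n=np.array([.941,-.338,0]);t=np.array([.338,.941,0]);c=np.array([.3757,.3944,.13])
D=(CS-c)@n;T=(CS-c)@t
for lo,hi in((.012,.075),(.09,.104),(.118,.15)):
    m=(abs(T)<.07)&(CS[:,2]>lo)&(CS[:,2]<hi)&(D>.04)&(D<.1);print("face depth z",lo,hi,np.median(D[m]).round(4),m.sum())
```

```text
15.05 [0.3520374  0.40209706 0.30333927] [-0.18541971 -0.61577293 -0.87262327] [-0.012  0.044  0.013  0.067  0.024 -0.047 -0.022]
lid z=ax+by+c [0.0039 0.0006 0.0803]
unit top ((531.38623046875, 345.9855041503906), (183.43089294433594, 182.2581024169922), 69.80497741699219)
face depth z 0.012 0.075 0.0725 1211
face depth z 0.09 0.104 0.0728 241
face depth z 0.118 0.15 0.0725 735
```

View pics/s8.png

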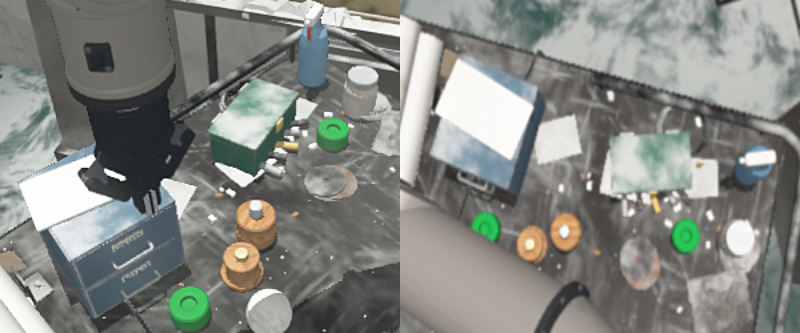

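The upper drawer face is flush with the lower one (both 72.5 mm past the old face), the lid is flat at 80 mm, and everything else looks undisturbed.

```bash
python3 -c "
from rig import *
print(hand_in())"
```

```text
the job is handed in; nothing more can be done
None
```

I shut both the tin lid and the upper drawer with the closed fingertips and handed the job in at about 15 s. I did the lid first, then the drawer, without gripping or lifting anything.

- **Lid:** I pressed it down at 10–30 mm/s near the end. It reached its stop at tip height 79.7 mm with about 10 N. After I moved away it still read flat, at 80.3 mm.
- **Drawer:** I pushed it home at 10 mm/s at the end. It stopped moving while the force rose to about 16 N, so it was on its hard stop. Its face is flush with the lower drawer (both 72.5 mm in from where the upper one had stood), and the unit's top measures 182 mm deep against the 180 mm given.
- **Everything else:** In the last pictures the tile and the loose items on the bench look undisturbed. I compared these by eye and did not re-measure them. The chuck in the tin was last seen in place before the lid closed over it.

At hand-in the robot was clear of everything. No check failed or disagreed.

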